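# Refill a spray can at the garage refill station

### The job

Take the bare silver spray can with the red cap, stand it upright in the round black sprung cup of the refill station and press it straight down until the cup is fully home, where it stays, and let go of the can. Only then flip the red safety catch over to the left so that it lies down clear of the lever, and after that pull the yellow-handled lever towards the robot as far as it goes and keep holding it there: the program finishes while the fingers are still holding the lever fully pulled. The can stays pressed down in its cup and the other things on the bench are left where they are.

Things in the scene. Friction and masses are not known exactly. Their poses are not given: they have to be found in the camera images.
- can: Upright spray can, bare silver steel body 52 mm in diameter and straight up to 122 mm, then a short shoulder and a red cap 32 mm in diameter; 150 mm tall, 0.14 to 0.28 kg. Origin at the centre of its underside, z up. It starts standing on the bench in one of three spots, the blue can and the amber jar in the other two.
- station: Fixed refill station: grey base 200 (x) by 340 (y) by 30 mm high. Origin: centre of its underside, x away from the robot, y left, z up; turned up to 0.25 rad. In its frame the cup is at x 0, y -90 mm; a blue housing 130 by 120 mm, 80 mm high, at x 0, y +85 mm carries catch and lever; behind the cup, x 47 to 97 mm, a gauge box reaches 79 mm high.
- pad_floor (a point): Centre of the inner floor of the round black cup on which the can stands: inner diameter 64 mm, outer 76 mm, rim 9 mm above the floor. The floor is 47 mm above the bench at rest, 37 mm when fully pressed; the point moves with it.
- pad (a joint): Travel of the sprung cup in m: 0 up, 0.010 fully down at its hard stop. It takes about 7 N to start and 11 N to reach the stop, and friction keeps it where it is pushed; the can's own weight does not sink it.
- catch (a joint): Angle of the red safety catch in rad: 0 to 0.1 at the start (upright, its tooth blocks the lever's shaft), 1.45 flipped fully over to the left (+y of the station), nearly level. It is stiff (about 1 N at its tip) and stays where it is left.
- catch_hinge (a point): Point on the catch's hinge axis, which runs along the station's x, 88 mm above the bench at station x -35 mm, y +85 mm.
- catch_tip (a point): Top end of the red catch, 62 mm from the hinge. The catch is a flat red paddle 26 mm wide (along the station's x), 8 mm thick (along y when upright); a tooth at 37 mm from the hinge points back to the lever.
- lever (a joint): Angle of the lever in rad: 0 at rest (leaning 0.35 rad away from the robot), 0.7 pulled as far as it goes towards the robot (leaning 0.35 rad towards it). A spring returns it when let go: about 4 N at the handle at rest, 9 N fully pulled.
- lever_hinge (a point): Point on the lever's hinge axis, along the station's y, 60 mm above the bench at station x 0, y +85 mm.
- lever_bar (a point): Middle of the lever's yellow crossbar: round, 15 mm thick, 90 mm long along the station's y, 140 mm from the hinge on a steel shaft 12 mm thick; about 192 mm above the bench at rest, 200 mm in mid swing.
- can_blue: Bystander: blue spray can with white cap, same size. Origin at the centre of its underside.
- jar: Bystander: amber glass jar with black lid, 62 mm in diameter, 85 mm high. Origin at the centre of its underside.
- alternator: Bystander: shiny alternator, about 150 mm long and high, heavy. Origin at the centre of its underside.
- wrench: Bystander: wrench lying on the bench.
- screwdriver: Bystander: screwdriver lying on the bench.
- socket: Bystander: steel socket 28 mm in diameter, 35 mm high, standing on the bench.

How it is judged:
By the outcome, as a careful person would: the job done as asked, in the order asked, and still so for the second after the job is handed in, while the arm keeps its last pose, push and grip.
It also fails if it takes over 67 s, if anything falls off the work surface, if the arm or the gripper's body presses on something with over 40 N, if the wrist force passes 120 N, or if a joint passes its speed limit or range.

### The arm

A 6-joint arm with a two-finger parallel gripper is mounted at the origin on the work surface. World frame = base frame: x ahead of the robot, y to its left, z up, the work surface at z = 0. Lengths are in m, angles in rad, forces in N, time in s.
With the tool pointing down it reaches from about 0.225 to 0.875 m from the base axis. Payload 3.4 kg.
Tool frame: the origin (TCP) lies at the very end of the fingers, on their centre line; the grasp point (between the pads) lies 19 mm behind it; z points along the fingers, y is the line along which they close (so a half turn about z gives the same grasp; the last joint's range is limited). The gripper opens to 85 mm and grips with 20 to 120 N. Pads are 22 mm wide; open, the fingers measure 114 mm over their backs; the gripper's body (76 mm by 85 mm) begins 54 mm behind the grasp point. The pads swing forward as they close: fully open they stand 13 mm farther back than shut.
Start: joints at [-1.439, 0.276, 1.505, -0, 1.361, -0.121], TCP at [0.144, -0.557, 0.231] pointing down, gripper open.
Joint ranges: [-2.89, 2.89], [-0.75, 2.08], [0.22, 2.7], [-1.18, 4.32], [0.11, 2.71], [-2.7, 2.7]. Speed limits (rad/s): [2.57, 2.57, 3.14, 3.14, 3.14, 3.14].

### API

Orientations are given as a rotation vector (axis times angle).
In Python, from workcell import ctrl gives the robot as it stands.
- The arm moves only by the tool apply_moves, never from a script. Its argument "targets" is a list that holds one entry, the list of rows, each a list of 7 numbers: the turn, a rotation vector about the tool's x, y, z in units of 6 degrees (1.0 is 6 degrees), then the shift along the tool's x, y, z in units of 50 mm (1.0 is 50 mm), then the finger opening in mm, from 0 to 85.4. In form: [[[wx, wy, wz, x, y, z, jaw], ...]]. A call has 1 to 20 rows; each row shifts and turns the commanded pose from where the row before left it, along the tool's axes as they then stand; what a row does not reach is not made up. A row lasts 1/10 s, in which the tool goes at most 50 mm and 8.59 degrees, less where a joint would pass 70% of its speed; a pose out of reach is approached as far as the arm can. A call is refused whole if a number of a shift passes 1 or a number of a turn 1, either way. A call with a gripper value outside its range is refused whole. The fingers move at their own pace and stop on an object; the grip force is fixed at half the most. Time passes only in rows, so rows that do not move let the fingers close. It gives the time, the measured TCP pose, the force, the opening and the grip force at its end, in the units of the state.
- ctrl.sense(): the state, without advancing time (a new reading comes with each control period).
- ctrl.capture(name): name is "scene" or "top" or "wrist"; returns (picture, depth): 400x640x3 uint8, red, green, blue; 400x640 float32, m along the optical axis (not along the pixel's ray), 0 where there is no reading.
- ctrl.camera_info(name): a dict with "camera_matrix" (3x3 intrinsics, pixels), "pose" (4x4, takes a point from camera to world coordinates). Camera axes: x right, y down, z forward; pixel columns grow to the right and rows downward; lengths in m; the calibration is good to about 2 mm. A picture is of the moment at which its call begins: read the wrist's pose just before it. camera_info takes no time and is no camera call; for the wrist camera it gives the pose at the moment of the call.
- ctrl.job_done(): hands the job in; it is judged then, once.
Trained networks look in the newest picture that a camera, given by its name, has taken for a name from the list of things; names that differ only in an ending like _2 or _b are one class to them, and where a whole thing is asked for, a point or a joint stands for the part that bears it (a point fixed in the world has none). Each returns a list of dicts, best first, with "p" (0 to 1); they miss things now and then, are a little off and sometimes report something else, mostly with a low value. They report only what shows in the picture. A call takes as long as a camera call.
- ctrl.cut_out(camera, label): "mask" (400x640 bool, what is visible of it) and "bbox" ([left, top, right, bottom] in pixels, round what is visible of it).
The state is a dict: "time_s": time; "qpos": joint angles; "qvel": joint speeds; "joint_torque": joint torques, N m; "eef_pos": TCP position; "tool_rot": TCP orientation; "force": force on the tool from outside, world axes, zero at the start; "ft_torque": the same for the moment, N m; "finger_gap": opening from 0.0 (shut) to 1.0 (fully open); "grip_force": force on a finger pad.
Only numpy, scipy, OpenCV 4.12 (cv2) and the standard library are available. Lean on these libraries where they do the work, as an engineer would, in place of code of your own. Each camera call takes 0.05 s, during which the arm holds its last target. There are 200 camera calls.

## Working session

There is one attempt and no reset: what is moved stays moved. The work goes in short steps, Python scripts to look and compute and a tool call to move; the robot and the scene stay as the last step left them, time stands still between calls to the robot, and variables do not carry over. Pictures are saved under pics/ and viewed, at most 10 in all, crops included, and the job is handed in when it is done.

Besides the shell and the picture viewer there is one more tool, called after ">>>" in YAML: its name, and indented under it one key for each argument. apply_moves: Moves the arm, as the interface text tells. Its arguments: {"type":"object","properties":{"targets":{"type":"array"}},"required":["targets"]}

```bash
mkdir -p pics; ls; cat > h.py <<'E'
import numpy as np, cv2
from workcell import ctrl
from scipy.spatial.transform import Rotation as R
def cap(n,save=None):
    K=np.array(ctrl.camera_info(n)["camera_matrix"]);T=np.array(ctrl.camera_info(n)["pose"])
    im,d=ctrl.capture(n)
    if save: cv2.imwrite("pics/"+save,im[:,:,::-1])
    return im,d,K,T
def cloud(d,K,T):
    v,u=np.mgrid[:d.shape[0],:d.shape[1]]
    P=np.stack([(u-K[0,2])/K[0,0]*d,(v-K[1,2])/K[1,1]*d,d],-1)
    return P@T[:3,:3].T+T[:3,3]
E
python3 - <<'E'
from h import *
for n in("top","scene"):
    im,d,K,T=cap(n,n+"0.png"); W=cloud(d,K,T); np.savez(n+".npz",im=im,d=d,K=K,T=T)
    print(n,T.round(3).tolist(),K.tolist())
    for l in("can","station","can_blue","jar","pad_floor","catch","lever","alternator"):
        for r in ctrl.cut_out(n,l)[:2]:
            m=r["mask"]&(d>0); p=W[m]
            if len(p): print(l,round(r["p"],2),r["bbox"],len(p),np.percentile(p,5,axis=0).round(3),np.median(p,0).round(3),np.percentile(p,95,axis=0).round(3))
s=ctrl.sense();print(s)
E
```

```text
pics
top [[0.014, -0.988, 0.156, 0.375], [-1.0, -0.011, 0.019, -0.046], [-0.017, -0.157, -0.988, 1.155], [0.0, 0.0, 0.0, 1.0]] [[370.06269547046406, 0.0, 319.2463730987134], [0.0, 370.06269547046406, 201.52575476198368], [0.0, 0.0, 1.0]]
can 0.84 [410.4, 228.1, 443.9, 247.9] 446 [ 0.415 -0.363  0.008] [ 0.436 -0.33   0.124] [ 0.459 -0.317  0.151]
station 0.68 [201.7, 174.2, 321.0, 246.8] 7223 [0.437 0.003 0.026] [0.524 0.154 0.033] [0.613 0.296 0.119]
can_blue 0.66 [364.6, 232.3, 385.0, 252.9] 322 [ 0.402 -0.203  0.007] [ 0.421 -0.179  0.127] [ 0.443 -0.16   0.151]
jar 0.77 [379.2, 161.8, 403.1, 187.5] 434 [ 0.607 -0.27   0.014] [ 0.629 -0.243  0.083] [ 0.657 -0.221  0.087]
jar 0.37 [408.1, 135.9, 448.5, 185.5] 338 [ 0.619 -0.417  0.   ] [ 0.659 -0.384  0.021] [ 0.754 -0.324  0.027]
pad_floor 0.87 [273.7, 194.3, 301.3, 224.8] 551 [0.489 0.038 0.03 ] [0.521 0.069 0.048] [0.553 0.101 0.057]
catch 0.47 [217.5, 197.4, 230.2, 220.5] 191 [0.489 0.239 0.08 ] [0.509 0.244 0.127] [0.544 0.255 0.15 ]
catch 0.29 [204.5, 174.0, 239.9, 202.1] 266 [0.551 0.2   0.1  ] [0.581 0.238 0.195] [0.592 0.2
[... 1772 characters left out ...]
48] [0.55  0.099 0.056]
{'time_s': 0.9, 'qpos': array([-1.43900147e+00,  2.75878873e-01,  1.50490065e+00, -1.78851216e-05,
        1.36069275e+00, -1.20997867e-01]), 'qvel': array([-0.00071867,  0.00205763,  0.00183993,  0.00087416, -0.00041396,
        0.00011892]), 'joint_torque': array([ 1.19541295e-03, -4.16641223e+01, -2.46104193e+01, -1.03730799e-04,
        7.72769368e-06, -1.58540547e-05]), 'eef_pos': array([ 0.14380665, -0.55676014,  0.23133981]), 'tool_rot': array([ 3.11641069e+00,  3.96020043e-01, -2.64541769e-05]), 'force': array([-1.28524384,  0.28168809,  0.64423555]), 'ft_torque': array([0.00995393, 0.00695274, 0.05009373]), 'grip_force': 0.0, 'finger_gap': 0.9980684820520721}
```

View pics/top0.png

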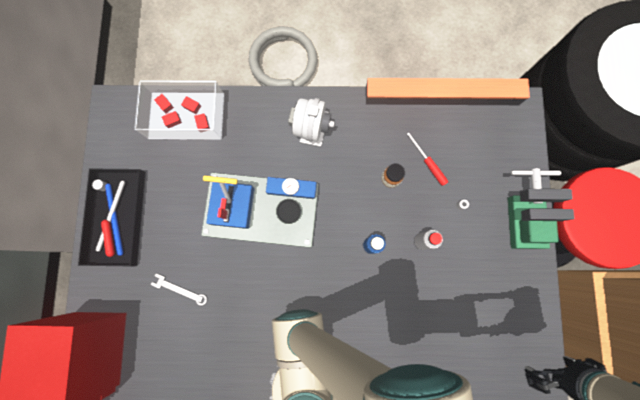

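View pics/scene0.png

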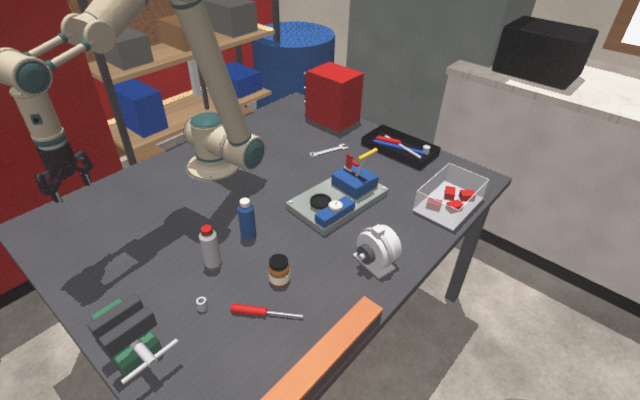

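```bash
python3 - <<'E'
from h import *
D=np.load("top.npz");W=cloud(D["d"],D["K"],D["T"]);im=D["im"]
def sel(b,zl,zh):
    l,t,r,bt=b;P=W[t:bt,l:r].reshape(-1,3);return P[(P[:,2]>zl)&(P[:,2]<zh)]
c=sel((405,222,450,252),.135,.16);print("cap",len(c),c.mean(0),c.min(0),c.max(0))
sh=sel((405,222,450,252),.118,.135);print("shoulder",len(sh),sh.mean(0),sh.min(0),sh.max(0))
r=sel((268,190,306,230),.052,.062);(cx,cy),rad=cv2.minEnclosingCircle((r[:,:2]*1000).astype(np.float32));print("rim",len(r),cx,cy,rad,r.mean(0))
f=sel((268,190,306,230),.04,.0515);print("floor",len(f),f.mean(0))
b=sel((195,165,325,255),.022,.036);rc=cv2.minAreaRect((b[:,:2]*1000).astype(np.float32));print("base",rc,len(b))
hh=sel((195,165,250,255),.074,.086);print("house",cv2.minAreaRect((hh[:,:2]*1000).astype(np.float32)))
l=sel((195,165,250,205),.18,.21);print("bar",l.mean(0),cv2.minAreaRect((l[:,:2]*1000).astype(np.float32)))
k=sel((212,192,235,225),.135,.16);print("catch top",k.mean(0),cv2.minAreaRect((k[:,:2]*1000).astype(np.float32)))
b=sel((405,222,450,252),.0,.12);print(b.min(0),b.max(0))
E
```

```text
cap 124 [ 0.43802927 -0.34079691  0.14839368] [ 0.42281394 -0.35641986  0.13539397] [ 0.45587255 -0.32587671  0.15288826]
shoulder 139 [ 0.43660857 -0.33629633  0.12623791] [ 0.41283419 -0.3671655   0.11819445] [ 0.46276035 -0.31684375  0.13345998]
rim 179 545.3038940429688 74.59191131591797 62.707706451416016 [0.53051112 0.06859493 0.0560914 ]
floor 369 [0.52338109 0.06910065 0.04663723]
base ((528.9105224609375, 157.6284637451172), (339.6466064453125, 200.1126251220703), 84.67646026611328) 3680
house ((536.66015625, 242.03729248046875), (120.6334457397461, 130.06504821777344), 84.81031036376953)
bar [0.58343887 0.23638176 0.1963019 ] ((582.8599853515625, 237.932861328125), (90.84244537353516, 17.822599411010742), 84.66997528076172)
catch top [0.50643171 0.24605764 0.1456562 ] ((524.8637084960938, 245.1472625732422), (9.453580856323242, 71.56369018554688), 83.25475311279297)
[ 4.06861351e-01 -4.28228884e-01  1.58964900e-05] [ 0.49825826 -0.28928007  0.11999067]
```

The top view shows the silver can with the red cap at about (432,238) and the blue can at (375,243). The cup is at (288,211), and the catch and lever are at (223,207) and (220,180). The scene view agrees. The station yaw is about -0.093 rad, and the sizes match the specification. Next I move over the can.

>>> apply_moves:
  targets:
    - [[0,0,0.825,0,0,0,85],[0,0,0.825,0,0,0,85],[0,0,0.825,0,0,0,85],[0,0,0.825,0,0,0,85],[0,0,0,0.545,-0.485,0,85],[0,0,0,0.545,-0.485,0,85],[0,0,0,0.545,-0.485,0,85],[0,0,0,0.545,-0.485,0,85],[0,0,0,0.545,-0.485,0,85],[0,0,0,0.545,-0.485,0,85],[0,0,0,0.545,-0.485,0,85],[0,0,0,0.545,-0.485,0,85],[0,0,0,0.545,-0.485,0,85],[0,0,0,0.545,-0.485,0,85],[0,0,0,0,0,0,85],[0,0,0,0,0,0,85]]

```text
time_s: 2.5
eef_pos: [0.4379, -0.3401, 0.2312]
tool_rot: [3.138, -0.142, -0.001]
force: [-0.5, 0.1, -0.8]
finger_gap: 0.992
grip_force: 0.0
```

```bash
python3 - <<'E'
from h import *
im,d,K,T=cap("wrist","w1.png");W=cloud(d,K,T);s=ctrl.sense()
print(s["eef_pos"],R.from_rotvec(s["tool_rot"]).as_matrix().round(3).tolist(),T.round(3).tolist())
for r in ctrl.cut_out("wrist","can")[:1]:
    p=W[r["mask"]&(d>0)];print(r["p"],r["bbox"],len(p))
    c=p[(p[:,2]>.143)];print("top",len(c),c.mean(0),c.min(0),c.max(0))
    c=p[(p[:,2]>.118)&(p[:,2]<.126)];print("body",len(c),c.min(0),c.max(0))
E
```

```text
[ 0.4372903  -0.34067695  0.23123102] [[0.996, -0.092, -0.001], [-0.092, -0.996, -0.001], [-0.001, 0.001, -1.0]] [[-0.091, -0.95, -0.299, 0.515], [-0.996, 0.087, 0.027, -0.347], [0.0, 0.3, -0.954, 0.374], [0.0, 0.0, 0.0, 1.0]]
0.82 [291.5, 139.4, 362.3, 229.8] 4320
top 1622 [ 0.44046992 -0.34188271  0.14958335] [ 0.42377867 -0.35762383  0.14302429] [ 0.45505249 -0.32596794  0.15188284]
body 681 [ 0.41604716 -0.36721965  0.11814956] [ 0.46520405 -0.31645902  0.12599566]
```

View pics/w1.png

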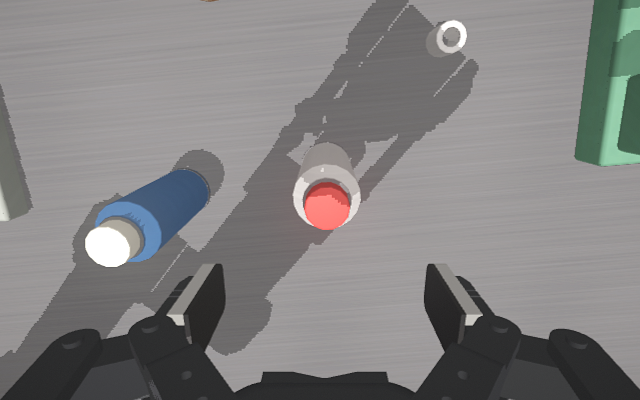

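The wrist view shows the red cap at (327,206), centred between the fingers. It measures (0.440,-0.3415) with the top at z=0.150, which is consistent. I'll descend and grip.

>>> apply_moves:
  targets:
    - [[0,0,0,0.05,0.016,0.4,85],[0,0,0,0,0,0.4,85],[0,0,0,0,0,0.4,85],[0,0,0,0,0,0.4,85],[0,0,0,0,0,0.4,85],[0,0,0,0,0,0.4,85],[0,0,0,0,0,0.4,85],[0,0,0,0,0,0,85],[0,0,0,0,0,0,30],[0,0,0,0,0,0,30],[0,0,0,0,0,0,30],[0,0,0,0,0,0,30],[0,0,0,0,0,0,30],[0,0,0,0,0,0,30],[0,0,0,0,0,0,30],[0,0,0,0,0,0,30]]

```text
time_s: 4.2
eef_pos: [0.4409, -0.3425, 0.093]
tool_rot: [3.136, -0.145, 0.004]
force: [0.8, 1.0, 6.0]
finger_gap: 0.585
grip_force: 63.3
```

>>> apply_moves:
  targets:
    - [[0,0,0,0,0,-0.2,30],[0,0,0,0,0,-0.4,30],[0,0,0,0,0,-0.5,30],[0,0,0,0,0,-0.5,30],[0,0,0,0,0,-0.5,30],[0,0,0,0,0,-0.5,30],[0,0,0,0,0,-0.5,30],[0,0,0,0,0,-0.5,30]]

```text
time_s: 5.0
eef_pos: [0.4395, -0.341, 0.2723]
tool_rot: [-3.138, 0.145, 0.001]
force: [-0.3, -0.1, -3.3]
finger_gap: 0.588
grip_force: 62.9
```

>>> apply_moves:
  targets:
    - [[0,0,0,0.06,-0.3,0,30],[0,0,0,0.06,-0.6,0,30],[0,0,0,0.06,-0.6,0,30],[0,0,0,0.06,-0.6,0,30],[0,0,0,0.06,-0.6,0,30],[0,0,0,0.06,-0.6,0,30],[0,0,0,0.06,-0.6,0,30],[0,0,0,0.06,-0.6,0,30],[0,0,0,0.06,-0.6,0,30],[0,0,0,0.06,-0.6,0,30],[0,0,0,0.06,-0.6,0,30],[0,0,0,0.06,-0.6,0,30],[0,0,0,0.06,-0.6,0,30],[0,0,0,0.06,-0.6,0,30],[0,0,0,0,-0.22,0,30],[0,0,0,0,0,0,30],[0,0,0,0,0,0,30]]

```text
time_s: 6.7
eef_pos: [0.5195, 0.0684, 0.2705]
tool_rot: [3.137, -0.145, -0.003]
force: [0.2, 0.7, -2.1]
finger_gap: 0.586
grip_force: 63.1
```

```bash
python3 - <<'E'
from h import *
im,d,K,T=cap("wrist","w2.png");W=cloud(d,K,T);s=ctrl.sense()
print(s["eef_pos"],s["tool_rot"],s["force"],s["finger_gap"],s["grip_force"])
v,u=np.mgrid[:400,:640]
near=np.linalg.norm(W[...,:2]-[.521,.068],axis=-1)<.06
fl=near&(W[...,2]>.052)&(W[...,2]<.061);p=W[fl];print("rim",len(p),p.min(0),p.max(0))
if len(p)>20:
    A=np.c_[2*p[:,:2],np.ones(len(p))];q=np.linalg.lstsq(A,(p[:,:2]**2).sum(1),rcond=None)[0];print("circ",q[:2],np.sqrt(q[2]+q[0]**2+q[1]**2))
r=ctrl.cut_out("wrist","can")
if r:
    m=r[0]["mask"]&(d>0);p=W[m];print(r[0]["p"],r[0]["bbox"],p.min(0),p.max(0))
    for z in np.arange(.19,.33,.02):
        q=p[abs(p[:,2]-z)<.006]
        if len(q)>30: print(round(z,2),len(q),q[:,0].max(),q[:,1].min(),q[:,1].max())
E
```

```text
[0.51968577 0.06799099 0.27073684] [ 3.13706463e+00 -1.46164371e-01 -2.00655807e-03] [ 0.71701716  0.20720715 -2.90028131] 0.585861165345329 63.09331538503855
rim 839 [0.49934906 0.02858526 0.05201459] [0.57146408 0.10670013 0.06099384]
circ [0.52399871 0.06903989] 0.03443426879193388
0.66 [257.8, 172.0, 393.0, 376.7] [ 0.20337492  0.00725164 -0.00160366] [0.54480225 0.17799995 0.34538847]
0.19 328 0.5445362251138445 0.04347044233425443 0.09393709976930432
0.21 338 0.5442884449043018 0.043665634812213305 0.09125434551765674
0.23 449 0.5443137669353791 0.043859816898230194 0.091023714601212
0.25 604 0.544352453967938 0.0435205589594612 0.09119290262393226
0.27 856 0.5445475032662729 0.04319235953215619 0.09131526502116376
0.29 1301 0.5448022501333354 0.04317665300604026 0.09090335729314399
0.31 3533 0.5419917926113104 0.04647260451491729 0.09113424849641756
0.33 5214 0.5347446198219714 0.05291248348185611 0.08455171469642395
```

View pics/w2.png

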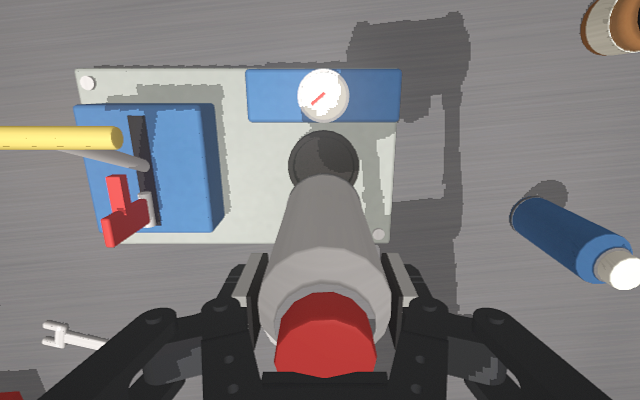

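The wrist view shows the can hanging vertical in the fingers. The cup is at (323,165), the catch at (125,215) and the lever at (75,138). The can centre is (0.5185,0.0673) against the cup at about (0.5215,0.0685), so I correct and lower.

>>> apply_moves:
  targets:
    - [[0,0,0,0.06,-0.026,0.2,30],[0,0,0,0,0,0.4,30],[0,0,0,0,0,0.4,30],[0,0,0,0,0,0.4,30],[0,0,0,0,0,0.4,30],[0,0,0,0,0,0.4,30],[0,0,0,0,0,0.1,30],[0,0,0,0,0,0.1,30],[0,0,0,0,0,0.05,30],[0,0,0,0,0,0.05,30],[0,0,0,0,0,0.04,30],[0,0,0,0,0,0,30]]

```text
time_s: 8.0
eef_pos: [0.5236, 0.0698, 0.1445]
tool_rot: [3.138, -0.146, 0.001]
force: [0.0, 0.5, -2.3]
finger_gap: 0.586
grip_force: 63.1
```

>>> apply_moves:
  targets:
    - [[0,0,0,0,0,0.05,30],[0,0,0,0,0,0.05,30],[0,0,0,0,0,0.05,30],[0,0,0,0,0,0,30],[0,0,0,0,0,0,30]]

```text
time_s: 8.5
eef_pos: [0.5238, 0.0698, 0.1372]
tool_rot: [-3.138, 0.146, -0.002]
force: [0.1, 1.5, 3.2]
finger_gap: 0.588
grip_force: 63.7
```

>>> apply_moves:
  targets:
    - [[0,0,0,0,0,0.05,30],[0,0,0,0,0,0.05,30],[0,0,0,0,0,0.03,30],[0,0,0,0,0,0,30],[0,0,0,0,0,0,30]]

```text
time_s: 9.0
eef_pos: [0.5239, 0.0698, 0.1309]
tool_rot: [-3.138, 0.146, -0.002]
force: [-2.1, 0.2, 4.9]
finger_gap: 0.581
grip_force: 64.1
```

>>> apply_moves:
  targets:
    - [[0,0,0,0,0,0.05,30],[0,0,0,0,0,0.05,30],[0,0,0,0,0,0,30],[0,0,0,0,0,0,30]]

```text
time_s: 9.4
eef_pos: [0.5246, 0.0698, 0.1298]
tool_rot: [3.138, -0.145, 0.007]
force: [-5.0, 1.0, 27.8]
finger_gap: 0.584
grip_force: 66.3
```

>>> apply_moves:
  targets:
    - [[0,0,0,0,0,-0.05,30],[0,0,0,0,0,0,85],[0,0,0,0,0,0,85],[0,0,0,0,0,0,85],[0,0,0,0,0,0,85],[0,0,0,0,0,0,85],[0,0,0,0,0,-0.2,85],[0,0,0,0,0,-0.4,85],[0,0,0,0,0,-0.5,85],[0,0,0,0,0,-0.5,85],[0,0,0,0,0,-0.5,85],[0,0,0,0,0,-0.5,85],[0,0,0,0,0,-0.2,85],[0,0,0,0,0,0,85]]

```text
time_s: 10.8
eef_pos: [0.5244, 0.0698, 0.2696]
tool_rot: [-3.138, 0.146, -0.006]
force: [0.5, 1.0, -0.9]
finger_gap: 0.997
grip_force: 0.0
```

```bash
python3 - <<'E'
from h import *
im,d,K,T=cap("wrist","w3.png");W=cloud(d,K,T);s=ctrl.sense()
print(s["eef_pos"],s["tool_rot"],s["force"],s["finger_gap"])
near=np.linalg.norm(W[...,:2]-[.522,.068],axis=-1)
p=W[(near<.06)&(W[...,2]>.165)];print("cap",len(p),np.percentile(p[:,2],[50,90,98]))
q=p[p[:,2]>.178];print(q.mean(0),q.min(0),q.max(0))
b=W[(near<.06)&(W[...,2]>.1)&(W[...,2]<.15)];print("body",b.min(0),b.max(0))
ring=W[(near>.033)&(near<.037)&(W[...,2]>.035)&(W[...,2]<.06)];print("rim z",len(ring),np.percentile(ring[:,2],[10,50,90]))
# housing/catch
l,t=W[...,0],W[...,1]
k=W[(abs(l-.502)<.05)&(abs(t-.245)<.04)&(W[...,2]>.092)&(W[...,2]<.17)&(im[...,0]>150)&(im[...,1]<80)]
print("catch",len(k),k.min(0),k.max(0)); kt=k[k[:,2]>k[:,2].max()-.008];print(kt.mean(0),kt.min(0),kt.max(0))
E
```

```text
[0.52347147 0.06976172 0.26799477] [ 3.13816529e+00 -1.45681197e-01  1.17699717e-03] [ 0.06343619 -0.46791832 -0.53845085] 0.9952748242749924
cap 28787 [0.33533445 0.35210825 0.35599047]
[0.53356366 0.06583437 0.32446761] [0.5075962  0.00801998 0.17804796] [0.5462086  0.1278318  0.35828584]
body [0.52780264 0.04539662 0.10007329] [0.54896145 0.09269902 0.14998512]
rim z 500 [0.04417398 0.04551258 0.04665956]
catch 122 [0.49212008 0.23844687 0.12710753] [0.54613693 0.25207474 0.15158103]
[0.50507422 0.2463812  0.14893592] [0.49212008 0.24428763 0.14741503] [0.51605049 0.25207474 0.15158103]
```

View pics/w3.png

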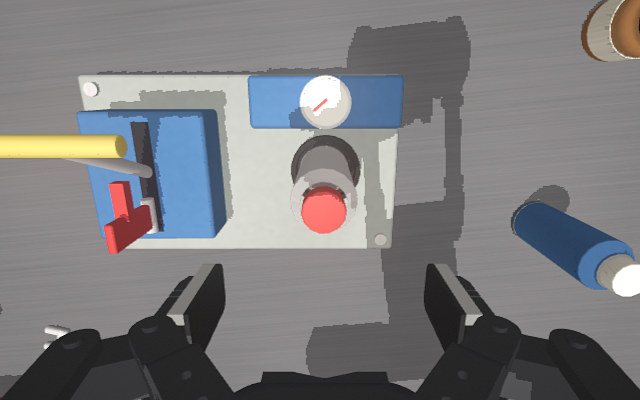

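The wrist view shows the can standing in the cup with its cap at (324,210). The rim is at z 0.0455 against the expected 0.046, so the cup is fully home. The catch is upright at (125,215). I'll turn 90° with the fingers closed and go to the right of the catch.

>>> apply_moves:
  targets:
    - [[0,0,-1,0,0,0,0],[0,0,-1,0,0,0,0],[0,0,-1,0,0,0,0],[0,0,-1,0,0,0,0],[0,0,-1,0,0,0,0],[0,0,-1,0,0,0,0],[0,0,-1,0,0,0,0],[0,0,-1,0,0,0,0],[0,0,-1,0,0,0,0],[0,0,-1,0,0,0,0],[0,0,-1,0,0,0,0],[0,0,-1,0,0,0,0],[0,0,-1,0,0,0,0],[0,0,-1,0,0,0,0],[0,0,-1,0,0,0,0],[0,0,0,0,0,0,0]]

```text
time_s: 12.45
eef_pos: [0.5226, 0.0698, 0.266]
tool_rot: [-2.321, -2.114, 0.004]
force: [-0.1, 0.3, 0.1]
finger_gap: -0.001
grip_force: 0.0
```

>>> apply_moves:
  targets:
    - [[0,0,0,0.46,-0.135,0,0],[0,0,0,0.46,-0.135,0,0],[0,0,0,0.46,-0.135,0,0],[0,0,0,0.46,-0.135,0,0],[0,0,0,0.46,-0.135,0,0],[0,0,0,0.46,-0.135,0,0],[0,0,0,0,0,0,0]]

```text
time_s: 13.15
eef_pos: [0.4947, 0.2132, 0.2666]
tool_rot: [-2.319, -2.116, 0.002]
force: [0.3, -0.6, -0.2]
finger_gap: -0.001
grip_force: 0.0
```

>>> apply_moves:
  targets:
    - [[0,0,0,0,0,0.4,0],[0,0,0,0,0,0.4,0],[0,0,0,0,0,0.4,0],[0,0,0,0,0,0.4,0],[0,0,0,0,0,0.4,0],[0,0,0,0,0,0.4,0],[0,0,0,0,0,0.4,0],[0,0,0,0,0,0,0]]

```text
time_s: 13.95
eef_pos: [0.4935, 0.2093, 0.1246]
tool_rot: [-2.322, -2.112, 0.011]
force: [-0.1, 0.5, 0.3]
finger_gap: 0.004
grip_force: 0.0
```

```bash
cat >> h.py <<'E'
c0=np.array([.529,.158]);X=np.array([.9957,-.0928]);Y=np.array([.0928,.9957])
def st(p): q=np.array(p)[:2]-c0; return np.array([q@X,q@Y,p[2]])
E
python3 - <<'E'
from h import *
s=ctrl.sense();print(st(s["eef_pos"]),R.from_rotvec(s["tool_rot"]).as_matrix().round(3).tolist(),s["force"],s["finger_gap"])
cap("wrist","w4.png")
E
```

```text
[-0.04011028  0.04775178  0.12457309] [[0.095, 0.995, -0.007], [0.996, -0.095, -0.003], [-0.003, -0.007, -1.0]] [-0.05519142  0.52880835  0.25603924] 0.003521054288708398
```

View pics/w4.png

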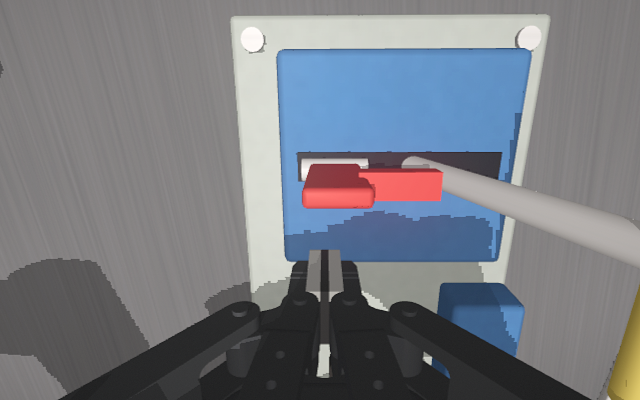

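The wrist view shows the closed fingers at (325,265), just right of the upright red catch at (340,185), with the lever shaft clear on the far side. I'll push it over in an arc.

>>> apply_moves:
  targets:
    - [[0,0,0,0.22,0,0,0],[0,0,0,0.22,0,0,0],[0,0,0,0.16,0,0.01,0],[0,0,0,0.16,0,0.01,0],[0,0,0,0.093,0,0.047,0],[0,0,0,0.093,0,0.047,0],[0,0,0,0.093,0,0.047,0]]

```text
time_s: 14.7
eef_pos: [0.5009, 0.263, 0.1196]
tool_rot: [2.321, 2.116, 0.0]
force: [0.4, -1.4, 0.3]
finger_gap: 0.0
grip_force: 0.7
```

>>> apply_moves:
  targets:
    - [[0,0,0,0.05,0,0.065,0],[0,0,0,0.05,0,0.065,0],[0,0,0,0.05,0,0.065,0],[0,0,0,0.05,0,0.065,0],[0,0,0,0.023,0,0.06,0],[0,0,0,0.023,0,0.06,0],[0,0,0,0.023,0,0.06,0],[0,0,0,0,0,0,0]]

```text
time_s: 15.5
eef_pos: [0.5017, 0.276, 0.0971]
tool_rot: [-2.322, -2.116, 0.001]
force: [-0.7, 0.2, -0.3]
finger_gap: 0.002
grip_force: 0.0
```

>>> apply_moves:
  targets:
    - [[0,0,0,0.04,0,0.04,0],[0,0,0,0.02,0,0.04,0],[0,0,0,0,0,0.04,0],[0,0,0,0,0,0,0]]

```text
time_s: 15.9
eef_pos: [0.5022, 0.2769, 0.0954]
tool_rot: [2.318, 2.115, -0.003]
force: [-5.3, -8.9, 22.6]
finger_gap: -0.0
grip_force: 11.9
```

>>> apply_moves:
  targets:
    - [[0,0,0,0,0,-0.2,0],[0,0,0,0,0,-0.5,0],[0,0,0,0,0,-0.5,0],[0,0,0,0,0,-0.5,0],[0,0,0,0,0,-0.5,0],[0,0,0,0,0,-0.5,0],[0,0,0,0,0,-0.5,0],[0,0,0,0,0,-0.3,0],[0,0,0,0,0,0,60],[0,0,0,0,0,0,60]]

```text
time_s: 16.9
eef_pos: [0.502, 0.279, 0.2661]
tool_rot: [-2.322, -2.116, 0.001]
force: [-0.0, 0.1, 0.1]
finger_gap: 0.334
grip_force: 0.0
```

```bash
python3 - <<'E'
from h import *
s=ctrl.sense();print(st(s["eef_pos"]),s["force"],s["finger_gap"])
im,d,K,T=cap("top","t5.png");W=cloud(d,K,T)
cv2.imwrite("pics/t5c.png",cv2.resize(im[150:270,180:340,::-1],None,fx=4,fy=4))
q=W-np.r_[c0,0];S=np.stack([q[...,:2]@X,q[...,:2]@Y,W[...,2]],-1)
red=(im[...,0]>130)&(im[...,1]<80)&(im[...,2]<90)
p=S[red&(abs(S[...,0])<.1)&(abs(S[...,1]-.085)<.1)];print("red",len(p),p.min(0) if len(p) else 0,p.max(0) if len(p) else 0)
yl=(im[...,0]>150)&(im[...,1]>120)&(im[...,2]<110)
p=S[yl&(abs(S[...,0])<.1)&(abs(S[...,1]-.085)<.1)&(S[...,2]>.15)];print("yellow",len(p),p.mean(0),p.min(0),p.max(0))
E
```

```text
[-0.03814469  0.11799154  0.26613028] [-0.01751269  0.07327028  0.13747202] 0.33415492526434953
red 19 [-0.04293887  0.09218906  0.08882311] [-0.00472724  0.1165606   0.10075295]
yellow 143 [0.04648121 0.08235684 0.19735147] [0.04044143 0.04033689 0.18997217] [0.05406431 0.12695805 0.20241735]
```

View pics/t5c.png

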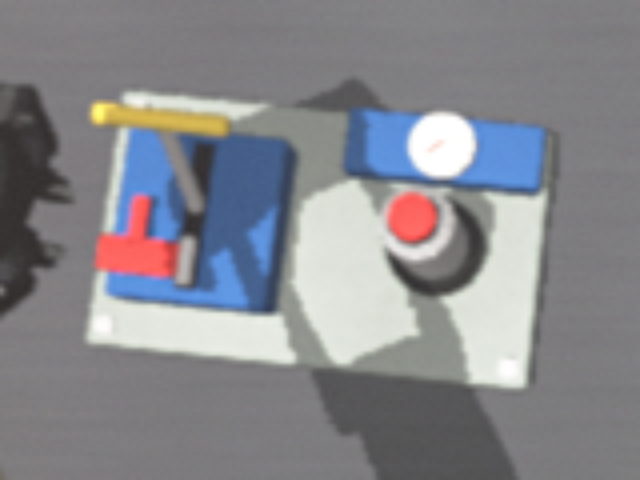

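The crop shows the catch lying flat to the left at (135,255), the lever bar free at (160,118) and the can still down in its cup. I'll grip the bar left of its shaft.

>>> apply_moves:
  targets:
    - [[0,0,0,-0.02,0.342,0,60],[0,0,0,-0.02,0.342,0,60],[0,0,0,-0.02,0.342,0,60],[0,0,0,-0.02,0.342,0,60],[0,0,0,-0.02,0.342,0,60],[0,0,0,0,0,0.31,60],[0,0,0,0,0,0.31,60],[0,0,0,0,0,0.31,60],[0,0,0,0,0,0.31,60],[0,0,0,0,0,0.31,60],[0,0,0,0,0,0.31,60],[0,0,0,0,0,0,60]]

```text
time_s: 18.15
eef_pos: [0.5861, 0.2651, 0.1698]
tool_rot: [-2.321, -2.114, 0.01]
force: [-1.2, 0.6, 0.2]
finger_gap: 0.705
grip_force: 0.0
```

```bash
python3 - <<'E'
from h import *
s=ctrl.sense();print(st(s["eef_pos"]),s["force"],s["finger_gap"])
E
```

```text
[0.04693176 0.11191489 0.16978164] [-1.16815387  0.59785557  0.21564823] 0.7052883567462153
```

>>> apply_moves:
  targets:
    - [[0,0,0,0,0,0,0],[0,0,0,0,0,0,0],[0,0,0,0,0,0,0],[0,0,0,0,0,0,0],[0,0,0,0,0,0,0],[0,0,0,0,0,0,0],[0,0,0,0,0,0,0],[0,0,0,0,0,0,0],[0,0,0,0,0,0,0]]

```text
time_s: 19.05
eef_pos: [0.5874, 0.2663, 0.1747]
tool_rot: [2.321, 2.116, 0.003]
force: [0.1, -0.3, 4.8]
finger_gap: 0.153
grip_force: 58.9
```

>>> apply_moves:
  targets:
    - [[0,0,0,0,-0.16,-0.054,0],[0,0,0,0,-0.16,-0.042,0],[0,0,0,0,-0.16,-0.032,0],[0,0,0,0,-0.16,-0.024,0],[0,0,0,0,-0.16,-0.014,0],[0,0,0,0,-0.16,-0.004,0],[0,0,0,0,0,0,0]]

```text
time_s: 19.75
eef_pos: [0.544, 0.2703, 0.1852]
tool_rot: [2.315, 2.111, 0.016]
force: [6.7, -3.0, 7.7]
finger_gap: 0.155
grip_force: 59.0
```

>>> apply_moves:
  targets:
    - [[0,0,0,0,-0.16,0.004,0],[0,0,0,0,-0.16,0.014,0],[0,0,0,0,-0.16,0.024,0],[0,0,0,0,-0.16,0.032,0],[0,0,0,0,-0.16,0.042,0],[0,0,0,0,-0.16,0.054,0],[0,0,0,0,0,0,0]]

```text
time_s: 20.45
eef_pos: [0.4957, 0.2749, 0.1772]
tool_rot: [2.315, 2.112, 0.015]
force: [5.1, -2.6, 12.2]
finger_gap: 0.153
grip_force: 62.6
```

```bash
python3 - <<'E'
from h import *
s=ctrl.sense();print(st(s["eef_pos"]),s["force"],s["finger_gap"],s["grip_force"])
E
```

```text
[-0.04400893  0.11328242  0.17719398] [ 5.07307403 -2.58940994 12.19011917] 0.15256750368760233 62.57812321186066
```

>>> apply_moves:
  targets:
    - [[0,0,0,0,-0.06,0.02,0],[0,0,0,0,-0.06,0.02,0],[0,0,0,0,-0.06,0.02,0],[0,0,0,0,0,0,0],[0,0,0,0,0,0,0]]

```text
time_s: 20.95
eef_pos: [0.4917, 0.2753, 0.1757]
tool_rot: [2.31, 2.107, 0.026]
force: [11.4, -5.5, 13.1]
finger_gap: 0.153
grip_force: 62.7
```

```bash
python3 - <<'E'
from h import *
s=ctrl.sense();print(st(s["eef_pos"]),s["force"],s["finger_gap"],s["grip_force"])
E
```

```text
[-0.0480389   0.11335307  0.17573767] [11.4244778  -5.45435502 13.09315262] 0.1533476973811615 62.686044573783875
```

>>> apply_moves:
  targets:
    - [[0,0,0,0,-0.06,0.02,0],[0,0,0,0,-0.06,0.02,0],[0,0,0,0,-0.04,0.01,0],[0,0,0,0,0,0,0],[0,0,0,0,0,0,0]]

```text
time_s: 21.45
eef_pos: [0.4913, 0.2754, 0.1756]
tool_rot: [2.301, 2.1, 0.044]
force: [23.2, -10.2, 15.3]
finger_gap: 0.149
grip_force: 62.8
```

```bash
python3 - <<'E'
from h import *
s=ctrl.sense();print(st(s["eef_pos"]),s["force"],s["finger_gap"],s["grip_force"],s["tool_rot"])
im,d,K,T=cap("wrist","w6.png")
im,d,K,T=cap("scene");W=cloud(d,K,T)
cv2.imwrite("pics/s6.png",cv2.resize(im[130:290,180:420,::-1],None,fx=3,fy=3))
im,d,K,T=cap("top");W=cloud(d,K,T);q=W-np.r_[c0,0];S=np.stack([q[...,:2]@X,q[...,:2]@Y,W[...,2]],-1)
yl=(im[...,0]>150)&(im[...,1]>120)&(im[...,2]<110)
p=S[yl&(abs(S[...,0])<.1)&(abs(S[...,1]-.085)<.1)&(S[...,2]>.15)]
if len(p):print("yellow",len(p),p.mean(0),p.min(0),p.max(0))
E
```

```text
[-0.04842101  0.1134196   0.17555586] [ 23.20675417 -10.16856855  15.25999308] 0.14918735950639594 62.83176362514496 [2.30105004 2.10041298 0.04421878]
yellow 116 [-0.04877029  0.07952229  0.19714468] [-0.05559585  0.03995631  0.19194991] [-0.04153934  0.11200781  0.20291967]
```

View pics/s6.png

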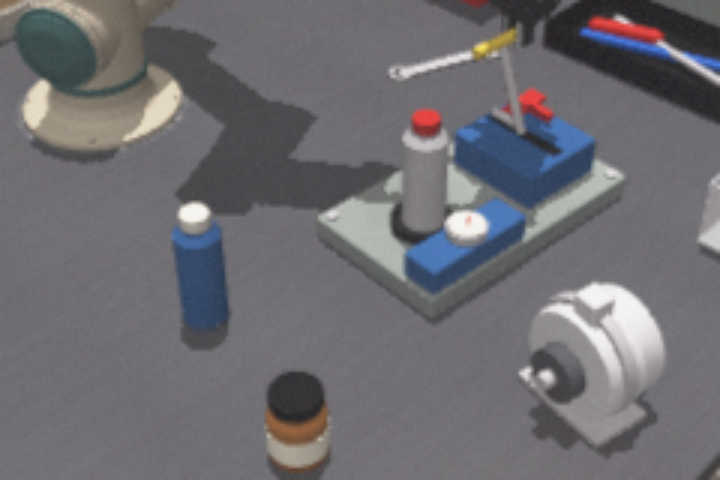

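View pics/w6.png

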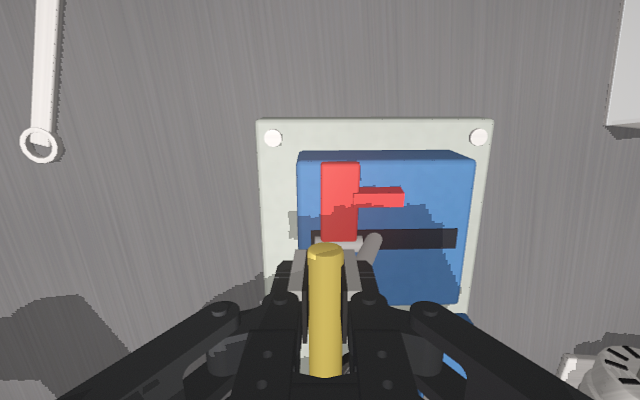

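The scene crop shows the can upright in its cup at (427,180). The lever bar is pulled over at (495,42), with the catch lying flat at (530,105). The wrist view shows the bar at (325,300) held between the pads. The bar is at station x -0.0485 against -0.048 at the stop, with the pull force above the spring's, so the lever is at its stop.

```bash
python3 -c "
from workcell import ctrl
print(ctrl.job_done())"
```

```text
the job is handed in; nothing more can be done
None
```

The job is handed in: the can is pressed fully home in its cup and released, the catch lies flat to the left, and the fingers still hold the lever at its stop. It took about 22 s; no verdict was returned.

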